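# Pop the sample hatch of the white-wine meter

## Robot

A 6-joint arm with a two-finger parallel gripper is mounted at the origin on the work surface. World frame = base frame: x ahead of the robot, y to its left, z up, the work surface at z = 0. Lengths are in m, angles in degrees, forces in N, time in s.
With the tool pointing down it reaches from about 0.15 to 0.775 m from the base axis. Payload 6.1 kg.
Tool frame: the origin (TCP) lies on the centre line of the jaws, within the pads' length; the fingertips stand 17 mm ahead of it and the grasp point (between the pads) lies 2 mm behind it; z points along the fingers, y is the direction in which the jaws open and shut (so a half turn about z gives the same grasp; the last joint's range is limited). The gripper opens to 85 mm and grips with 20 to 120 N. Pads are 22 mm wide; open, the fingers measure 114 mm over their backs; the gripper's body (76 mm by 85 mm) begins 54 mm behind the grasp point. The pads swing forward as they close: fully open they stand 13 mm farther back than shut.
Start: joints at [72.708, 7.208, -2.269, 80.523, 0, 90], TCP at [0.156, 0.501, 0.248] pointing down, gripper open.
Joint ranges: [-155.77, 155.77], [-54.66, 111.73], [-72.52, 77.12], [-102.08, 115.82], [-83.92, 84.16], [-180, 180]. Speed limits (degrees/s): [136.94, 136.94, 172.46, 180, 180, 180].

## Interface

Orientations are given as a 3x3 rotation matrix whose columns are the frame's x, y, z axes.
In Python, from workcell import env gives the robot as it stands.
- The arm moves only by the shell command python3 -m pendant 'ROWS' [FORCE]. ROWS is text: rows parted by semicolons, each of 7 numbers parted by spaces: the shift along the tool's x, y, z in mm, then the turn, a rotation vector about the tool's x, y, z in degrees, then the gripper's target within -1 to 1 (fully open at 1, half-way at 0, shut at -1). A call has 1 to 12 rows; each row shifts and turns the commanded pose from where the row before left it, along the tool's axes as they then stand; what a row does not reach is not made up. A row lasts 1/8 s, in which the tool goes at most 62.5 mm and 10.7 degrees, less where a joint would pass 70% of its speed; a pose out of reach is approached as far as the arm can. A call with a gripper value outside its range is refused whole. The fingers move at their own pace and stop on an object; FORCE is the grip in N (left out, the last holds). Time passes only in rows, so rows that do not move let the fingers close. It gives the time, the measured TCP pose, the force and the opening at its end, in the units of the state.
- env.get_state(): the state, without advancing time (a new reading comes with each control period).
- env.capture(name): name is "scene" or "top" or "wrist"; returns the picture (384x512x3 uint8, blue, green, red); there is no depth.
- env.camera_info(name): a dict with "intrinsics" (3x3 intrinsics, pixels), "rvec" (rotation vector, rad) and "tvec" (3), from world to camera coordinates, as OpenCV has them; the wrist camera has in their place "mount" (4x4, takes a point from camera to tool coordinates, whose origin is the TCP and whose axes are the flange's). Camera axes: x right, y down, z forward; pixel columns grow to the right and rows downward; lengths in m; the calibration is good to about 2 mm. A picture is of the moment at which its call begins: read the wrist's pose just before it. camera_info takes no time and is no camera call.
- env.job_done(): hands the job in, once; it reports no verdict.
The state is a dict: "clock": time; "joints": joint angles; "qvel": joint speeds; "tau": joint torques, N m; "tool_pos": TCP position; "ee_rot": TCP orientation; "force": force on the tool from outside, world axes, zero at the start; "ft_torque": the same for the moment, N m; "opening": opening from 0.0 (shut) to 1.0 (fully open).
Only numpy, scipy, OpenCV 4.12 (cv2) and the standard library are available. Lean on these libraries where they do the work, as an engineer would, in place of code of your own. Each camera call takes 0.05 s, during which the arm holds its last target.

## Task

Open the sample hatch of the wine meter that has the yellow press pad: push the pad down once, all the way, with the fingertips, then take the fingers away so that the hatch springs up, and see that it stays standing open without being pushed back down. Do not press or open the hatch of the meter with the red pad, and leave the vials, the bottle and the bung where they stand.

Things in the scene. Friction and masses are not known exactly. Their poses are not given: they have to be found in the camera images.
- yellow_pad (a point): Top centre of the round yellow press pad (24 mm across, 2 mm proud) on the grey hatch (68 x 64 x 10 mm) on top of the meter; 92 mm above the bench while shut; 52 mm from the hinge, 16 mm from the free edge. z: the hatch's normal (up while shut), x: from pad to hinge. Moves with the hatch.
- yellow_hatch (a joint): Yellow-pad hatch angle, rad: 0 latched level, 1.05 fully open, negative pressed in (stop -0.15). Hinged at its edge farthest from the meter's front. A spring opens it (3.5 N at the pad), a push-push latch holds it: pressed past -0.10 (5.2 mm at the pad; stop at 8 mm) and let go, it rises by itself within about 1 s. Pressing it right down again would latch it shut.
- yellow_meter: White bench wine meter, fixed, 150 long (x) x 110 wide (y) x 84 mm high, yellow stripe round its sides, yellow press pad; origin under its centre on the bench, -x is its front. Hatch towards the front, its top 6 mm above the rim round it; behind it a flat deck with a display and a loose vial.
- red_pad (a point): Top centre of the round red press pad (24 mm across, 2 mm proud) on the grey hatch (68 x 64 x 10 mm) on top of the meter; 92 mm above the bench while shut; 52 mm from the hinge, 16 mm from the free edge. z: the hatch's normal (up while shut), x: from pad to hinge. Moves with the hatch.
- red_hatch (a joint): Red-pad hatch angle, rad: 0 latched level, 1.05 fully open, negative pressed in (stop -0.15). Hinged at its edge farthest from the meter's front. A spring opens it (3.5 N at the pad), a push-push latch holds it: pressed past -0.10 (5.2 mm at the pad; stop at 8 mm) and let go, it rises by itself within about 1 s. Pressing it right down again would latch it shut.
- red_meter: White bench wine meter, fixed, 150 long (x) x 110 wide (y) x 84 mm high, red stripe round its sides, red press pad; origin under its centre on the bench, -x is its front. Hatch towards the front, its top 6 mm above the rim round it; behind it a flat deck with a display and a loose vial.
- yellow_vial_mid (a point): Centre of an upright amber sample vial with a white cap, 24 mm across, 45 mm high, loose on the deck behind the hatch of the yellow-pad meter, its foot 84 mm above the bench. Leave alone.
- red_vial_mid (a point): Centre of an upright amber sample vial with a white cap, 24 mm across, 45 mm high, loose on the deck behind the hatch of the red-pad meter, its foot 84 mm above the bench. Leave alone.
- bottle_mid (a point): Centre of an upright green sample bottle with a black cap, 52 mm across, 120 mm high, loose on the bench. Leave alone.
- bung_mid (a point): Centre of a tapered cork bung, 42 mm across, 34 mm high, loose on the bench. Leave alone.
Mind the look-alikes: they are no part of the job. What is shaped like the red_meter but blue or orange is not meant.

How it is judged:
By the outcome, as a careful person would: the job done as asked, in the order asked, and still so for the second after the job is handed in, with the robot touching nothing.
It also fails if it takes over 29 s, if anything falls off the work surface, if the arm or the gripper's body presses on something with over 40 N, if the wrist force passes 120 N, or if a joint passes its speed limit or range.

## Working session

There is one attempt and no reset: what is moved stays moved. The work goes in short steps, Python scripts to look and compute and a shell command to move; the robot and the scene stay as the last step left them, time stands still between calls to the robot, and variables do not carry over. Pictures are saved under pics/ and viewed, and the job is handed in when it is done.

```bash
ls; mkdir -p pics
python3 - <<'E'
from workcell import env
import cv2
s=env.get_state();print(s)
for n in("scene","top"):
    cv2.imwrite(f"pics/{n}0.png",env.capture(n)); print(n,env.camera_info(n))
print(env.camera_info("wrist"))
E
```

```text
pics
{'clock': 0.0, 'joints': array([ 7.27081287e+01,  7.24193264e+00, -2.32629607e+00,  8.05222969e+01,
       -2.86779022e-04,  9.00024991e+01]), 'qvel': array([ 0.03515136, -0.06623734,  0.0659747 ,  0.07332038,  0.02159039,
        0.06504711]), 'tau': array([-6.46918998e-04, -4.35912645e+01,  3.52923560e+01,  1.73434394e-02,
       -5.98340739e-05,  1.75825238e-05]), 'tool_pos': array([0.15594268, 0.5009199 , 0.24752323]), 'ee_rot': array([[-9.54790016e-01,  2.97280692e-01, -4.64849941e-04],
       [ 2.97281055e-01,  9.54788822e-01, -1.51004652e-03],
       [-5.07414675e-06, -1.57996842e-03, -9.99998752e-01]]), 'force': array([ 0.35319971, -0.78962713, -0.70221787]), 'ft_torque': array([-0.05707863, -0.01000663,  0.02383162]), 'opening': 1.0006579941196792}
scene {'intrinsics': array([[434.38281165,   0.        , 257.09532814],
       [  0.        , 434.38281165, 190.85819975],
       [  0.        ,   0.        ,   1.        ]]), 'rvec': array([ 1.24056471,  2.04303234, -1.10421874]), 'tvec': array([ 0.21239155, -0.18533947,  1.49527853])}
top {'intrinsics': array([[458.67930071,   0.        , 250.47774264],
       [  0.        , 458.67930071, 191.36805084],
       [  0.        ,   0.        ,   1.        ]]), 'rvec': array([ 2.18214145, -2.12192153,  0.18800597]), 'tvec': array([-0.02409405,  0.51561577,  1.38337705])}
{'intrinsics': array([[294.40484851,   0.        , 256.05930943],
       [  0.        , 294.40484851, 193.98932183],
       [  0.        ,   0.        ,   1.        ]]), 'mount': array([[ 7.34448544e-04, -9.44592911e-01, -3.28243344e-01,
         8.44534940e-02],
       [ 9.99999663e-01,  5.73339375e-04,  5.87600605e-04,
         2.15733589e-04],
       [-3.66848532e-04, -3.28243665e-01,  9.44593014e-01,
        -1.25947862e-01],
       [ 0.00000000e+00,  0.00000000e+00,  0.00000000e+00,
         1.00000000e+00]])}
```

View pics/scene0.png

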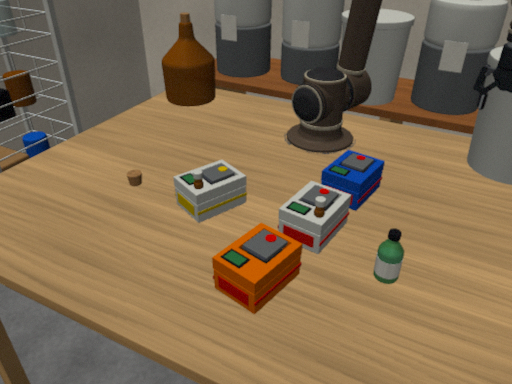

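View pics/top0.png

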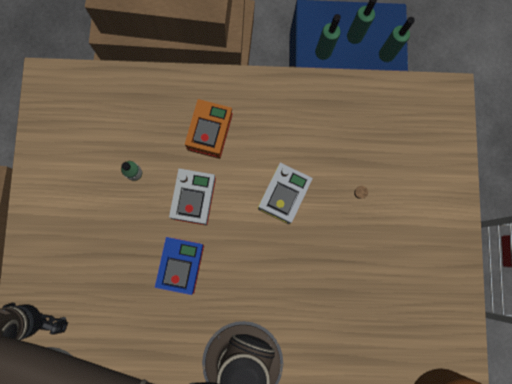

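The scene view shows the white yellow-pad meter at (210,188) with its pad at (222,169). The top view shows that pad at (281,204), the vial at (284,172) and the bung at (361,192). The red, blue and orange meters lie to its left in the top view.

```bash
cat > h.py <<'E'
import numpy as np,cv2
from workcell import env
def ray(n,uv,T=None):
    c=env.camera_info(n);K=c["intrinsics"];d=np.linalg.inv(K)@[uv[0],uv[1],1]
    if n=="wrist":
        p,R=T;M=c["mount"];Rw=R@M[:3,:3];return p+R@M[:3,3],Rw@d
    R=cv2.Rodrigues(c["rvec"])[0];return -R.T@c["tvec"],R.T@d
def onz(n,uv,z,T=None):
    o,d=ray(n,uv,T);return o+d*(z-o[2])/d[2]
def tri(a,b):
    (o,d),(p,e)=a,b
    s=np.linalg.lstsq(np.c_[d,-e],p-o,rcond=None)[0]
    A,B=o+d*s[0],p+e*s[1];return (A+B)/2,np.linalg.norm(A-B)
def blobs(im,lo,hi,amin=5):
    m=cv2.inRange(cv2.cvtColor(im,cv2.COLOR_BGR2HSV),lo,hi)
    n,_,st,ce=cv2.connectedComponentsWithStats(m);return [(st[i],ce[i]) for i in range(1,n) if st[i][4]>=amin]
E
python3 - <<'E'
from h import *
P={}
for n in("scene","top"):
    im=cv2.imread(f"pics/{n}0.png")
    for s,c in blobs(im,(22,150,120),(35,255,255)): print(n,s,c.round(1),onz(n,c,.092).round(4))
    if n=="top":
        m=cv2.inRange(cv2.cvtColor(im,cv2.COLOR_BGR2HSV),(0,0,150),(180,60,255))
        cs=[c for c in cv2.findContours(m,0,2)[0] if cv2.contourArea(c)>300]
        for c in cs:
            r=cv2.minAreaRect(c);print(r);b=cv2.boxPoints(r);print(np.array([onz(n,q,.084) for q in b]).round(4))
    cv2.imwrite(f"pics/{n}z.png",cv2.resize((im[150:230,240:340] if n=="top" else im[140:240,160:260]),None,fx=6,fy=6,interpolation=2))
print(onz("top",(284.5,172.5),.125))
E
```

```text
scene [218 166   9   6  39] [222.1 168.3] [ 0.4759 -0.0967  0.092 ]
scene [178 193  16  14  32] [185.4 199.8] [ 0.6402 -0.0964  0.092 ]
top [277 201   6   6  28] [279.8 203.3] [ 0.4746 -0.0967  0.092 ]
((191.31167602539062, 195.31698608398438), (36.41785430908203, 49.09126663208008), 10.491477012634277)
[[0.4277 0.2312 0.084 ]
 [0.5744 0.2121 0.084 ]
 [0.5574 0.1035 0.084 ]
 [0.411  0.1244 0.084 ]]
((285.2040710449219, 191.7353057861328), (36.456111907958984, 48.48089599609375), 25.866357803344727)
[[ 0.4669 -0.0331  0.084 ]
 [ 0.6022 -0.0942  0.084 ]
 [ 0.5561 -0.1945  0.084 ]
 [ 0.422  -0.132   0.084 ]]
[ 0.56197969 -0.10640555  0.125     ]
```

View pics/topz.png

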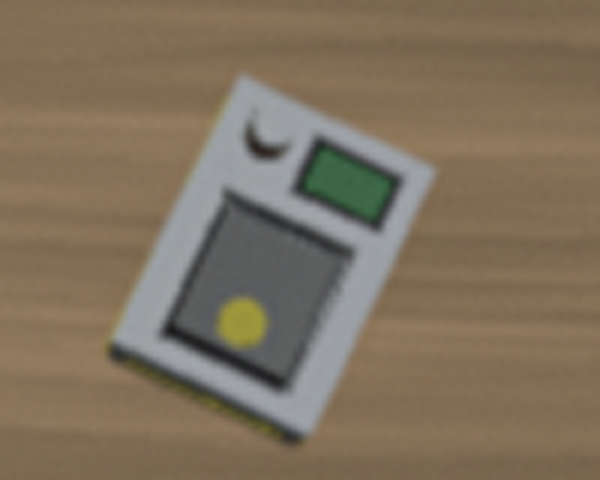

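View pics/scenez.png

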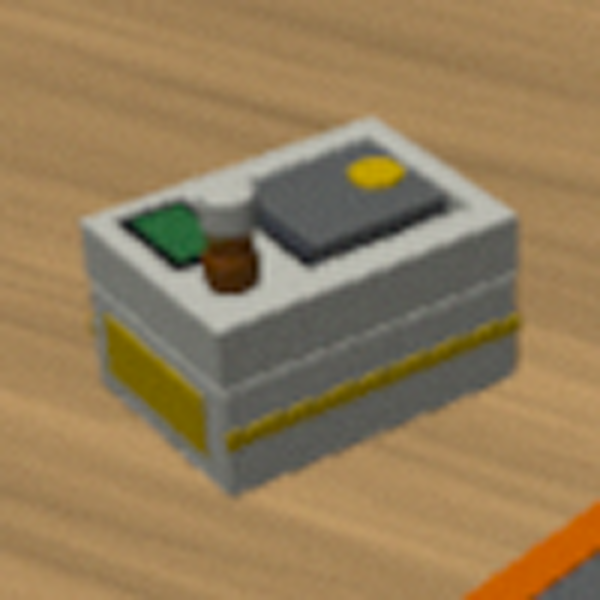

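Both views put the pad at (0.475, -0.097), which agrees with the meter outline. I'll work out the transit to a hover above it, with tool y along the meter axis.

Run:
```python
from h import *
s=env.get_state();R=s["ee_rot"].copy();p=s["tool_pos"].copy()
t=np.array([.475,-.097,.19]);N=12
yaw0=np.degrees(np.arctan2(R[1,0],R[0,0]));a=(yaw0-65.7)/N
print(yaw0,a)
for i in range(N):
    d=(t-p)/(N-i); v=np.round(R.T@d*1000); print(v, np.linalg.norm(v)); p=p+R@v/1000
    R=R@cv2.Rodrigues(np.array([0,0,np.radians(round(a,1))]))[0]
```

```text
162.7066641214003 8.083888676783358
[-40. -40.   5.] 56.789083458002736
[-45. -34.   5.] 56.621550667568265
[-50. -27.   5.] 57.043842787806646
[-53. -20.   5.] 56.868268832451726
[-55. -12.   5.] 56.515484603779164
[-56.  -4.   5.] 56.36488268416781
[-56.   4.   5.] 56.36488268416781
[-55.  12.   5.] 56.515484603779164
[-53.  20.   5.] 56.868268832451726
[-50.  27.   4.] 56.96490147450446
[-45.  34.   5.] 56.621550667568265
[-41.  39.   4.] 56.72741841473134
```

```bash
python3 -m pendant '-40 -40 5 0 0 8.1 -1; -45 -34 5 0 0 8.1 -1; -50 -27 5 0 0 8.1 -1; -53 -20 5 0 0 8.1 -1; -55 -12 5 0 0 8.1 -1; -56 -4 5 0 0 8.1 -1; -56 4 5 0 0 8.1 -1; -55 12 5 0 0 8.1 -1; -53 20 5 0 0 8.1 -1; -50 27 4 0 0 8.1 -1; -45 34 5 0 0 8.1 -1; -41 39 4 0 0 8.1 -1' 40
python3 -m pendant '0 0 0 0 0 0 -1; 0 0 0 0 0 0 -1; 0 0 0 0 0 0 -1'
python3 - <<'E'
from h import *
s=env.get_state();T=(s["tool_pos"],s["ee_rot"]);im=env.capture("wrist");cv2.imwrite("pics/w1.png",im)
print(s)
for st,c in blobs(im,(22,150,90),(35,255,255)): print(st,c.round(1),onz("wrist",c,.092,T).round(4))
E
```

```text
clock: 1.6
tool_pos: [0.4751, -0.0988, 0.1898]
ee_rot: [[0.419, 0.908, -0.0], [0.908, -0.419, 0.0], [0.0, -0.0, -1.0]]
force: [0.5, 0.3, 0.9]
opening: -0.001
clock: 1.98
tool_pos: [0.4742, -0.096, 0.1904]
ee_rot: [[0.413, 0.911, -0.0], [0.911, -0.413, 0.0], [0.0, -0.0, -1.0]]
force: [-1.1, -0.0, -0.0]
opening: -0.003
{'clock': 1.975, 'joints': array([-1.14480406e+01,  3.13482120e+00, -1.40206701e+01,  7.28553452e+01,
        9.31720839e-03,  1.02940159e+02]), 'qvel': array([ 0.30490516, -0.43944248, -0.0375621 , -0.08682325, -0.01253766,
        0.01486511]), 'tau': array([-5.09524494e-01, -3.81091011e+01,  3.50144541e+01, -2.01040262e-02,
       -1.51332346e-02, -1.11854501e-03]), 'tool_pos': array([ 0.47416664, -0.09597636,  0.19041181]), 'ee_rot': array([[ 4.12916882e-01,  9.10768700e-01, -1.53094036e-04],
       [ 9.10768706e-01, -4.12916851e-01,  1.96919640e-04],
       [ 1.16133138e-04, -2.20744701e-04, -9.99999969e-01]]), 'force': array([-1.13520507, -0.02470105, -0.01838958]), 'ft_torque': array([-0.00805855, -0.00905899,  0.00939489]), 'opening': -0.002680167102521997}
[222 124 159   3 321] [300.8 124.5] [ 0.5304 -0.0534  0.092 ]
[245 189  29  27 611] [258.7 202.2] [ 0.4764 -0.0969  0.092 ]
```

View pics/w1.png

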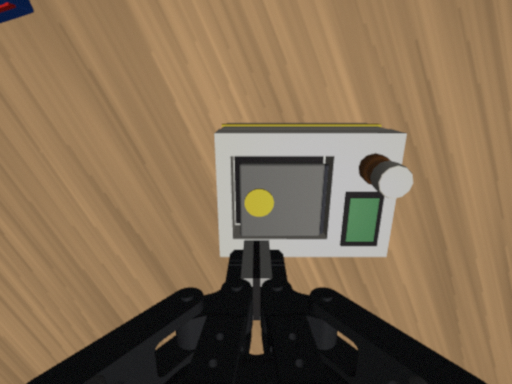

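The wrist view puts the yellow pad at (259,202), i.e. (0.476, -0.097), which matches the other two cameras to within 2 mm. The vial is at (395,180), clear of the shut fingers. Now I'll descend to just above the pad.

```bash
python3 -m pendant '0 0 30 0 0 0 -1; 0 0 30 0 0 0 -1; 0 0 14 0 0 0 -1; 0 0 0 0 0 0 -1; 0 0 0 0 0 0 -1'
python3 -m pendant '0 0 4 0 0 0 -1; 0 0 3 0 0 0 -1;0 0 2 0 0 0 -1;0 0 0 0 0 0 -1'
```

```text
clock: 2.65
tool_pos: [0.4753, -0.0968, 0.1175]
ee_rot: [[0.414, 0.91, 0.002], [0.91, -0.414, -0.0], [0.0, 0.002, -1.0]]
force: [-1.0, -0.7, -0.3]
opening: 0.001
clock: 3.15
tool_pos: [0.4746, -0.0969, 0.1074]
ee_rot: [[0.415, 0.91, 0.0], [0.91, -0.415, 0.0], [0.0, -0.0, -1.0]]
force: [-1.2, 1.5, 3.7]
opening: -0.001
```

```bash
python3 -m pendant '0 0 2 0 0 0 -1; 0 0 2 0 0 0 -1;0 0 0 0 0 0 -1'
python3 -m pendant '0 0 2 0 0 0 -1;0 0 0 0 0 0 -1'
```

```text
clock: 3.52
tool_pos: [0.4741, -0.0967, 0.1032]
ee_rot: [[0.415, 0.91, -0.001], [0.91, -0.415, 0.001], [0.0, -0.001, -1.0]]
force: [-3.9, 2.0, 3.6]
opening: -0.001
clock: 3.78
tool_pos: [0.4743, -0.0968, 0.1016]
ee_rot: [[0.415, 0.91, -0.0], [0.91, -0.415, 0.0], [0.0, -0.001, -1.0]]
force: [-4.9, 2.5, 7.6]
opening: -0.0
```

```bash
python3 -m pendant '0 0 1 0 0 0 -1;0 0 0 0 0 0 -1'
python3 -m pendant '0 0 1 0 0 0 -1;0 0 0 0 0 0 -1'
```

```text
clock: 4.03
tool_pos: [0.4743, -0.0967, 0.1012]
ee_rot: [[0.414, 0.91, 0.0], [0.91, -0.414, 0.0], [0.0, -0.0, -1.0]]
force: [-6.9, 2.7, 11.8]
opening: -0.001
clock: 4.28
tool_pos: [0.4744, -0.0968, 0.1009]
ee_rot: [[0.415, 0.91, 0.001], [0.91, -0.415, 0.0], [0.0, 0.001, -1.0]]
force: [-8.6, 3.2, 18.2]
opening: 0.002
```

The force rises steeply and the tip height is about 84 mm, which is 8 mm of travel, so the pad is on its stop. Now I'll withdraw up and towards the front (-y in the tool frame).

```bash
python3 -m pendant '0 -3 -45 0 0 0 -1;0 -35 -48 0 0 0 -1;0 -45 -35 0 0 0 -1;0 -45 0 0 0 0 -1;0 0 0 0 0 0 -1;0 0 0 0 0 0 -1;0 0 0 0 0 0 -1;0 0 0 0 0 0 -1;0 0 0 0 0 0 -1;0 0 0 0 0 0 -1;0 0 0 0 0 0 -1;0 0 0 0 0 0 -1'
python3 - <<'E'
from h import *
ims=[]
for n in("scene","top","wrist"):
    im=env.capture(n);cv2.imwrite(f"pics/{n}2.png",im)
    for s,c in blobs(im,(22,150,90),(35,255,255)): print(n,s,c.round(1))
a=cv2.imread("pics/scene2.png")[140:240,160:260];b=cv2.imread("pics/top2.png")[140:240,235:335]
cv2.imwrite("pics/c2.png",np.hstack([cv2.resize(x,(400,400)) for x in(a,b)]))
print(env.get_state()["force"])
E
```

```text
clock: 5.78
tool_pos: [0.3582, -0.0439, 0.2273]
ee_rot: [[0.415, 0.91, 0.0], [0.91, -0.415, -0.0], [0.0, 0.0, -1.0]]
force: [0.7, 1.3, 0.6]
opening: 0.004
scene [208 155   7   9  50] [211.1 159.2]
scene [178 193  16  22 149] [185.6 203.7]
scene [198 192  49  23 129] [221.8 203.3]
top [283 190   7   4  15] [285.8 191.5]
wrist [345 120 142   2 284] [415.5 120.5]
wrist [336 131  10  79 176] [340.2 169.2]
wrist [456 195   5  21  31] [458.1 205.3]
[ 0.23716011  0.3923065  -0.77646808]
```

View pics/c2.png

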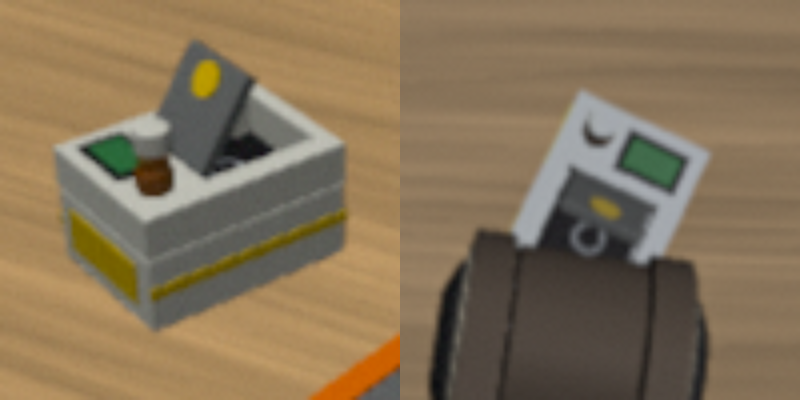

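View pics/scene2.png

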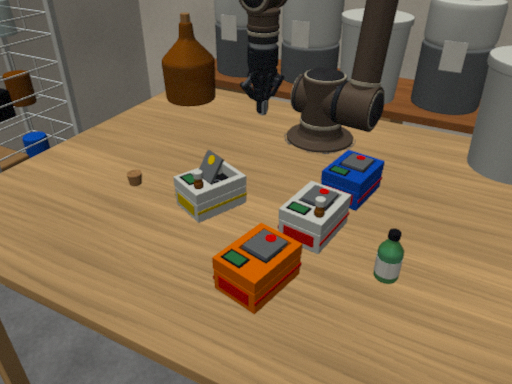

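The hatch stands open: the pad now shows at (211,159) in the scene view and (286,191) in the top view. The vial, bung, bottle and red hatch look unchanged. I'll wait a second and check the hatch angle.

```bash
python3 -m pendant '0 0 0 0 0 0 -1;0 0 0 0 0 0 -1;0 0 0 0 0 0 -1;0 0 0 0 0 0 -1;0 0 0 0 0 0 -1;0 0 0 0 0 0 -1;0 0 0 0 0 0 -1;0 0 0 0 0 0 -1'
python3 - <<'E'
from h import *
u={}
for n in("scene","top"):
    im=env.capture(n);cv2.imwrite(f"pics/{n}3.png",im)
    b=blobs(im,(22,150,90),(35,255,255));u[n]=b[0][1];print(n,b[0])
    o=cv2.imread(f"pics/{n}0.png");d=(cv2.absdiff(o,im).max(2)>40).astype(np.uint8)
    print([s.tolist() for s in cv2.connectedComponentsWithStats(d)[2][1:] if s[4]>4])
p,g=tri(ray("scene",u["scene"]),ray("top",u["top"]));print(p.round(4),g)
e=np.array([.911,-.412]);h=np.array([.4755,-.097])+.052*e
print("angle",np.arctan2(p[2]-.082,(h-p[:2])@e), "hinge",h)
E
```

```text
clock: 6.92
tool_pos: [0.3581, -0.0439, 0.2273]
ee_rot: [[0.415, 0.91, -0.0], [0.91, -0.415, 0.0], [-0.0, -0.0, -1.0]]
force: [-0.1, 0.2, -0.0]
opening: -0.0
scene (array([207, 155,   7,   9,  51], dtype=int32), array([209.90196078, 159.1372549 ]))
[[239, 0, 48, 115, 2098], [338, 0, 29, 70, 1034], [340, 0, 59, 107, 1866], [510, 21, 2, 8, 13], [248, 27, 7, 3, 15], [247, 30, 23, 7, 73], [481, 30, 31, 79, 866], [251, 45, 7, 3, 10], [259, 45, 11, 4, 28], [353, 71, 6, 2, 12], [300, 81, 3, 4, 6], [292, 85, 6, 9, 33], [303, 85, 19, 37, 81], [339, 85, 45, 47, 937], [291, 95, 2, 11, 14], [294, 109, 8, 11, 49], [199, 150, 29, 30, 371], [227, 173, 7, 4, 17]]
top (array([284, 189,   6,   4,  13], dtype=int32), array([286.23076923, 190.61538462]))
[[283, 189, 7, 4, 15], [233, 192, 79, 192, 7924], [0, 302, 68, 58, 2263], [231, 328, 3, 7, 8], [247, 336, 25, 13, 111], [170, 338, 40, 46, 1310], [219, 346, 4, 2, 5], [252, 346, 7, 3, 8], [48, 349, 106, 35, 1082], [220, 352, 4, 8, 11], [268, 353, 6, 1, 6], [226, 354, 43, 30, 159], [263, 356, 10, 3, 14], [0, 363, 35, 21, 500], [205, 367, 7, 17, 26], [262, 373, 3, 4, 6], [264, 378, 2, 4, 5]]
[ 0.5074 -0.1117  0.1305] 3.436890485404063e-05
angle 1.2368346220886257 hinge [ 0.522872 -0.118424]
```

```bash
python3 -c "
from workcell import env
print(env.job_done())"
```

```text
the job is handed in; nothing more can be done
None
```

The yellow-pad hatch is open and standing up on its own, and I have handed the job in at about 7 s on the clock.

- **Press:** I pushed the yellow pad down once with the shut fingertips, until it stopped. The tips went down about 8 mm, and the last reading at the stop was about 20 N. I then drew the fingers up and towards the meter's front.
- **Hatch:** Pictures right after the withdrawal and about 1 s later both show it open. Two-camera triangulation puts the pad at a height of 0.1305 m. The raw angle came out at 1.24 rad. Taking off about 0.19 rad, because the pad sits above the hinge axis (I assumed about 10 mm), gives about 1.05 rad, which is fully open.
- **Everything else:** Compared with the first pictures, only the arm and the yellow hatch have changed in the scene view. The vials, bottle, bung and red hatch look unmoved. In the top view the arm now covers part of the yellow meter, so that area was checked mainly in the scene view.
- **Robot:** The fingers are clear of everything and the measured force is about zero.

No check failed or disagreed.

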